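# Tilt the reading screen and index the slide carriage

### The job

Set up the bench slide reader for a reading. First raise its flat reading screen by the bar at its side to about 50 degrees from flat and let go, so that it stands there by itself; then take the slide carriage by its upright grip, push it along its rail to the right until you feel the spring ball click into the notch, and finish still gripping the carriage at the notch. Do not knock over or push away the things standing round it.

Things in the scene. Friction and masses are not known exactly. Their poses are not given: they have to be found in the camera images.
- reader: slide reader fixed to the bench: grey base plate 230 x 300 mm (x -0.12 to 0.11, y -0.15 to 0.15, top z 0.015), white housing at the back (x -0.004 to 0.110, y -0.09 to 0.09, top z 0.051), steel rail along y at x = -0.075. Origin on the bench under the middle; x points away from the robot, y left, z up; place and yaw (up to 0.25 rad) vary. A tall analyser (z to 0.3) stands right of it
- screen (a joint): angle (rad) of the reading screen, a glass panel in a grey frame, 104 x 180 x 8 mm: 0 = flat on the housing, grows as its front edge rises, 1.6 at most. It starts at 0 to 0.2. The hinge is stiff (0.25 N m): it stays where it is left, and turns with about 3 N at the bar. 50 degrees = 0.87 rad
- screen_bar (a point): middle of the screen's handle: a steel bar 12 mm thick, parallel to the hinge, sticking out 40 mm to the right (reader's -y) from the screen's front right corner, with a black cap 15 mm thick at its end, 22 mm right of this point. 97 mm from the hinge axis; z 0.057 when flat, only the base plate below. Pinched from above by fingers closing along the reader's x, it turns between them
- screen_hinge (a point): point on the screen's hinge axis level with the middle of the bar; the axis runs along the reader's y; fixed to the reader
- carriage: the carriage: aluminium bar 220 mm long (y) x 24 mm, top at z 0.036, with a black upright grip on its middle, 24 (x) x 14 (y) mm, z 0.035 to 0.079. Origin: on the rail under the grip (z 0.024), axes as the reader's. It slides along the reader's y, from +0.06 (left stop) to -0.07; starts at +0.03 to +0.06; sliding takes 1 to 2 N. One notch, 8 mm wide, in its front edge abreast of the grip's middle
- grip_mid (a point): centre of the part of the upright grip to take hold of, 37 mm above the carriage's origin (z = 0.061); the grip is 14 mm thick along the rail and stands free on both sides along it, 43 mm above the bar
- ball_mark (a point): top of the small brass block (18 x 26 x 23 mm, top z 0.038) in front of the carriage, abreast of its spring ball; fixed, at y -0.04 to -0.005 of the reader. The ball always presses on the carriage's front edge and drops into the notch when the grip is abreast of this point (equal y in the reader's frame); it pulls in over the last 3 to 4 mm and takes 5 to 9 N to leave
- indicator: small white bottle with a red cap, 39 mm across, 70 mm high, behind the reader; bystander; origin under its centre
- beaker: clear beaker, 67 mm across, 80 mm high, behind the reader; bystander; origin under its centre
- timer: white bench timer, 62 x 62 x 20 mm, behind the reader at the right; bystander; origin under its centre
- dish: glass dish, 70 mm across, 14 mm high, right of the reader; bystander; origin under its centre
- eraser: eraser, 20 x 42 x 12 mm, on the reader's base plate left of the housing; bystander; origin under its centre
- stopper: black rubber stopper, about 22 mm, close behind the reader; bystander; origin under its centre

How it is judged:
By the outcome, as a careful person would: the job done as asked, in the order asked, and still so for the second after the job is handed in, while the arm keeps its last pose, push and grip.
It also fails if it takes over 48 s, if anything falls off the work surface, if the arm or the gripper's body presses on something with over 40 N, if the wrist force passes 120 N, or if a joint passes its speed limit or range.

### The arm

A 6-joint arm with a two-finger parallel gripper is mounted at the origin on a cart in front of the work surface, level with it; the furniture and walls round the work are solid. World frame = base frame: x ahead of the robot, y to its left, z up, the work surface at z = 0. Lengths are in m, angles in degrees, forces in N, time in s.
With the tool pointing down it reaches from about 0.375 to 0.9 m from the base axis. Payload 3.1 kg.
Tool frame: the origin (TCP) lies at the very end of the fingers, on their centre line; the grasp point (between the pads) lies bot.grip_point_offset behind it (bot.grip_point_offset is the distance from the TCP to the grasp point, in m); z points along the fingers, y is the line along which they close (so a half turn about z gives the same grasp; the last joint's range is limited). The gripper opens to 87 mm and grips with 3 to 60 N. Pads are 19 mm wide; open, the fingers measure 117 mm over their backs; the gripper's body (75 mm by 190 mm) begins 51 mm behind the grasp point.
Start: joints at [54.288, 30.224, 82.088, -0, 67.689, -10.227], TCP at [0.269, 0.564, 0.223] pointing down, gripper open.
Joint ranges: [-176.69, 176.69], [-43.24, 126.21], [12.49, 139.97], [-82, 262], [0, 151.66], [-163.58, 163.58]. Speed limits (degrees/s): [159.86, 159.86, 180, 180, 180, 180].

### API

Orientations are given as a 3x3 rotation matrix whose columns are the frame's x, y, z axes.
In Python, from rig import bot, viewer, ticket gives the robot as it stands.
- The arm moves only by the tool servo_tool, never from a script. Its argument "targets" is a list of rows, each an object with "offset": the shift along the tool's x, y, z in m, a list of three; "dr": the turn, a rotation vector about the tool's x, y, z in degrees, a list of three. In form: [{"offset": [x, y, z], "dr": [ax, ay, az]}, ...]. A call has 1 to 20 rows; each row is the pose to reach, as a shift and turn from the pose commanded when the call began, along the tool's axes at that moment; what a row does not reach only later rows make up. A row lasts 1/12 s, in which the tool goes at most 41.7 mm and 7.16 degrees, less where a joint would pass 70% of its speed; a pose out of reach is approached as far as the arm can. A call with a gripper value outside its range is refused whole. "gripper" is the gripper command: -1 is fully open, 1 is shut, values between are in proportion, set as the call begins (left out, the last holds). The fingers move at their own pace and stop on an object; the grip force is fixed at half the most. Time passes only in rows, so rows that repeat a pose let the fingers close. It gives the time, the measured TCP pose, the force, the opening and the grip force at its end, in the units of the state.
- bot.read_state(): the state, without advancing time (a new reading comes with each control period).
- viewer.capture(name): name is "scene" or "top" or "wrist"; returns a dict with "color" (400x640x3 uint8, red, green, blue), "camera_matrix" (3x3 intrinsics, pixels), "R" (3x3) and "t" (3): a world point X has camera coordinates R X + t. Camera axes: x right, y down, z forward; pixel columns grow to the right and rows downward; lengths in m; the calibration is good to about 2 mm. A picture is of the moment at which its call begins. There is no depth.
- ticket.hand_in(): hands the job in; it is judged then, once.
The state is a dict: "time_s": time; "joint_positions": joint angles; "qvel": joint speeds; "tau": joint torques, N m; "position": TCP position; "tcp_rot": TCP orientation; "force": force on the tool from outside, world axes, zero at the start; "moment": the same for the moment, N m; "opening": opening from 0.0 (shut) to 1.0 (fully open); "grasp_force": force on a finger pad.
Only numpy, scipy, OpenCV 4.12 (cv2) and the standard library are available. Lean on these libraries where they do the work, as an engineer would, in place of code of your own. Each camera call takes 0.05 s, during which the arm holds its last target. There are 200 camera calls.

## Working session

There is one attempt and no reset: what is moved stays moved. The work goes in short steps, Python scripts to look and compute and a tool call to move; the robot and the scene stay as the last step left them, time stands still between calls to the robot, and variables do not carry over. Pictures are saved under pics/ and viewed, at most 10 in all, crops included, and the job is handed in when it is done.

Besides the shell and the picture viewer there is one more tool, called after "Request:" by a JSON object that holds its "op" and its "data", one argument or row to a line. servo_tool: Moves the arm, as the interface text tells. Its arguments: {"type":"object","properties":{"targets":{"type":"array"},"gripper":{"type":"number"}},"required":["targets"]}

```bash
mkdir -p pics; python3 - <<'E'
from rig import bot, viewer
import cv2, pickle
print(bot.grip_point_offset, bot.read_state())
d={}
for n in ("scene","top"):
    c=viewer.capture(n); d[n]=c
    cv2.imwrite(f"pics/{n}0.png",c["color"][:,:,::-1])
    print(n,c["camera_matrix"],c["R"],c["t"])
pickle.dump(d,open("d.pkl","wb"))
E
```

```text
0.0187 {'time_s': 0.0, 'joint_positions': array([ 5.42874595e+01,  3.02792759e+01,  8.21575677e+01,  1.02973656e-03,
        6.76873234e+01, -1.02273573e+01]), 'qvel': array([-0.01955482, -0.00748981, -0.04260526, -0.15659587,  0.13489728,
        0.10996055]), 'tau': array([-1.08033979e-03, -4.40043175e+01, -1.76589578e+01,  6.33393601e-02,
        5.81344077e-02, -1.65278061e-04]), 'position': array([0.26845742, 0.56359424, 0.22156174]), 'tcp_rot': array([[-9.02693385e-01,  4.30282486e-01, -1.27848973e-03],
       [ 4.30284198e-01,  9.02691778e-01, -1.74990126e-03],
       [ 4.01130310e-04, -2.12973822e-03, -9.99997652e-01]]), 'force': array([0.27193545, 0.18854298, 0.2901085 ]), 'moment': array([-0.07879247, -0.00336393,  0.00020626]), 'grasp_force': 0.0, 'opening': 0.999876404087068}
scene [[387.88582915   0.         321.74308162]
 [  0.         387.88582915 205.71253478]
 [  0.           0.           1.        ]] [[ 0.56278329 -0.82640417  0.01819678]
 [-0.3810622  -0.27891371 -0.88147532]
 [ 0.73353021  0.48914547 -0.47187937]] [-0.15544542  0.36723399  0.3021398 ]
top [[500.21053587   0.         314.13728906]
 [  0.         500.21053587 202.84236389]
 [  0.           0.           1.        ]] [[-0.00283246 -0.99951149  0.03112489]
 [-0.98843655 -0.00192048 -0.15162291]
 [ 0.15160862 -0.03119445 -0.98794824]] [0.22332132 0.6089292  0.83210466]
```

View pics/top0.png

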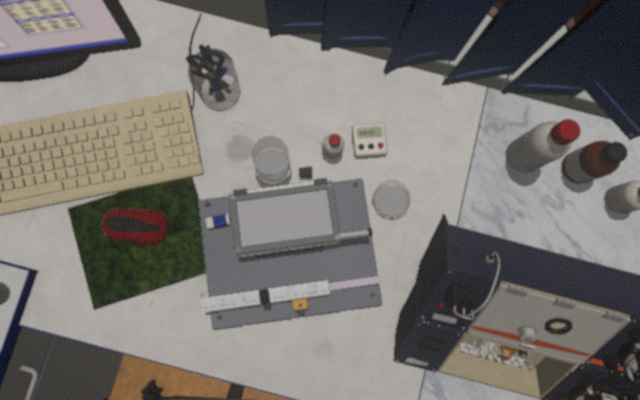

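View pics/scene0.png

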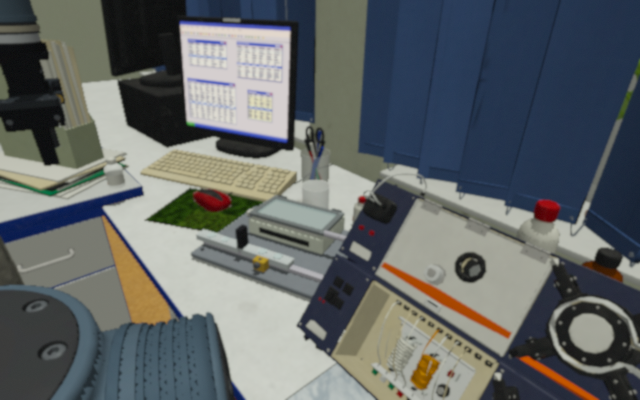

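The top view shows the reader at about (290,250), the bar near (353,234), the grip at (265,297) and the brass block at (300,304). I'll enlarge this area.

```bash
python3 - <<'E'
import pickle,cv2
d=pickle.load(open("d.pkl","rb"))
c=d["top"]["color"][170:335,190:390,::-1]
cv2.imwrite("pics/topc.png",cv2.resize(c,None,fx=3.6,fy=3.6,interpolation=cv2.INTER_CUBIC))
c=d["scene"]["color"][185:305,185:355,::-1]
cv2.imwrite("pics/scenec.png",cv2.resize(c,None,fx=4.5,fy=4.5,interpolation=cv2.INTER_CUBIC))
E
```

```text
(no output)
```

View pics/topc.png

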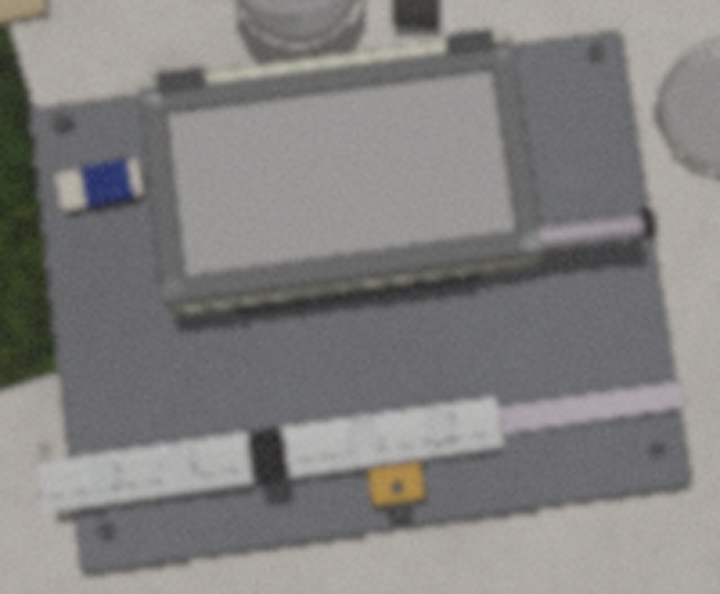

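View pics/scenec.png

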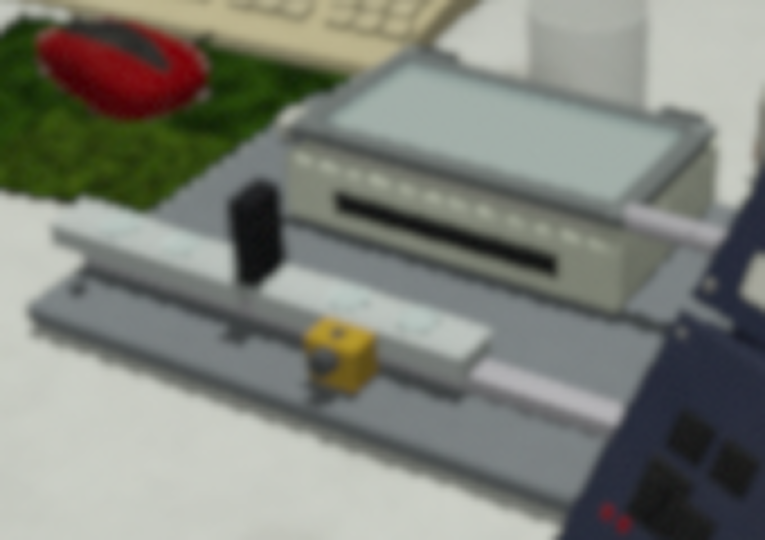

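The crops give clear base corners (83,573), (690,487), (620,33) and (33,107). The bar runs from (540,235) to its cap at (647,222), the grip top is near (268,450), and the brass top is near (397,484). I'll fit a model to these points.

```bash
cat > h.py <<'E'
import numpy as np
from scipy.optimize import least_squares
def proj(c,X):
    p=c["camera_matrix"]@(c["R"]@np.array(X)+c["t"]); return p[:2]/p[2]
def W(q,p):  # reader->world
    c,s=np.cos(q[2]),np.sin(q[2]); return np.array([q[0]+c*p[0]-s*p[1],q[1]+s*p[0]+c*p[1],p[2]])
E
cat > fit.py <<'E'
import pickle
from h import *
d=pickle.load(open("d.pkl","rb"))
T=lambda u,v:("top",np.array([u,v])/3.6+[190,170]-.4)
S=lambda u,v:("scene",np.array([u,v])/4.5+[185,185]-.4)
# q: x y yaw g(carriage y) b(ball y) a(screen) hx
def sc(q,r,y,off=0): return (q[6]-r*np.cos(q[5])-off*np.sin(q[5]),y,.055+r*np.sin(q[5])+off*np.cos(q[5]))
obs=[(T(83,570),lambda q:(-.12,.15,.015)),(T(690,485),lambda q:(-.12,-.15,.015)),(T(620,33),lambda q:(.11,-.15,.015)),(T(33,107),lambda q:(.11,.15,.015)),
(S(33,308),lambda q:(-.12,.15,.015)),
(T(58,508),lambda q:(-.087,q[3]+.11,.036)),(T(503,440),lambda q:(-.087,q[3]-.11,.036)),(S(465,362),lambda q:(-.087,q[3]-.11,.036)),
(T(397,484),lambda q:(q[7],q[4],.038)),(S(342,335),lambda q:(q[7],q[4],.038)),
(S(257,190),lambda q:(-.075,q[3],.079)),(T(269,440),lambda q:(-.075,q[3],.079)),
(T(594,231),lambda q:sc(q,.097,-.11,.002)),(T(647,222),lambda q:sc(q,.097,-.132,.002)),
(T(540,250),lambda q:sc(q,.103,-.09,.004)),(T(170,297),lambda q:sc(q,.103,.09,.004)),
(S(290,133),lambda q:sc(q,.103,.09,.004)),(S(620,212),lambda q:sc(q,.103,-.09,.004))]
f=lambda q:np.concatenate([proj(d[o[0]],W(q,m(q)))-o[1] for o,m in obs]+[[(q[6]-.105)/.004]])
r=least_squares(f,[.55,0,.1,.04,-.02,.1,.105,-.1],loss="soft_l1")
q=r.x;print(np.round(q,4));print(np.round(f(q)[:-1].reshape(-1,2),1).tolist())
print("bar",W(q,sc(q,.097,-.11,.002)),"hinge",W(q,(q[6],-.11,.055)),"grip",W(q,(-.075,q[3],.061)),"notch",W(q,(-.075,q[4],.061)))
E
python3 fit.py
```

```text
[ 0.5322  0.266   0.1331  0.0503 -0.0055  0.0536  0.1036 -0.0988]
[[-0.3, 0.5], [1.8, -0.1], [1.6, -1.7], [0.1, -1.1], [-1.4, -1.0], [-3.6, 0.0], [1.1, 0.9], [0.8, -0.6], [0.2, 0.1], [-0.1, -0.3], [0.5, -0.1], [-0.2, 3.6], [-1.6, -0.2], [-3.6, 0.6], [2.4, -0.5], [-1.2, 0.8], [0.2, -2.4], [2.5, 1.4]]
bar [0.55341174 0.15783282 0.06219697] hinge [0.64952165 0.17070246 0.055     ] grip [0.45119195 0.30589193 0.061     ] notch [0.45860138 0.25055863 0.061     ]
```

Request:
{"op": "servo_tool", "data": {
  "targets": [
    {"offset":[-0.013,-0.007,0.002],"dr":[0,0,1.7]},
    {"offset":[-0.039,-0.022,0.005],"dr":[0,0,5]},
    {"offset":[-0.069,-0.039,0.008],"dr":[0,0,9]},
    {"offset":[-0.1,-0.057,0.012],"dr":[0,0,13]},
    {"offset":[-0.13,-0.074,0.015],"dr":[0,0,17]},
    {"offset":[-0.16,-0.091,0.019],"dr":[0,0,21]},
    {"offset":[-0.191,-0.108,0.022],"dr":[0,0,25]},
    {"offset":[-0.221,-0.125,0.026],"dr":[0,0,29]},
    {"offset":[-0.251,-0.143,0.029],"dr":[0,0,33]},
    {"offset":[-0.281,-0.16,0.033],"dr":[0,0,37]},
    {"offset":[-0.312,-0.177,0.036],"dr":[0,0,41]},
    {"offset":[-0.342,-0.194,0.04],"dr":[0,0,45]},
    {"offset":[-0.372,-0.212,0.043],"dr":[0,0,49]},
    {"offset":[-0.4,-0.227,0.046],"dr":[0,0,52.5]},
    {"offset":[-0.418,-0.237,0.048],"dr":[0,0,55]},
    {"offset":[-0.429,-0.244,0.05],"dr":[0,0,56.5]},
    {"offset":[-0.433,-0.246,0.05],"dr":[0,0,56.9]},
    {"offset":[-0.433,-0.246,0.05],"dr":[0,0,56.9]},
    {"offset":[-0.433,-0.246,0.05],"dr":[0,0,56.9]}
  ],
  "gripper": -1
}}

```text
time_s: 1.68
position: [0.5529, 0.1562, 0.1724]
tcp_rot: [[-0.133, 0.991, -0.001], [0.991, 0.133, 0.0], [0.0, -0.001, -1.0]]
force: [-0.3, 0.4, -0.4]
opening: 0.997
grasp_force: 0.0
```

```bash
python3 - <<'E'
from rig import bot, viewer
import cv2, pickle
s=bot.read_state();print(s["position"],s["tcp_rot"],s["force"])
d={}
for n in ("wrist","top"):
    d[n]=viewer.capture(n)
cv2.imwrite("pics/both1.png",cv2.vconcat([cv2.resize(d[n]["color"],(480,300))[:,:,::-1] for n in d]))
cv2.imwrite("pics/wrist1.png",d["wrist"]["color"][:,:,::-1])
pickle.dump(d,open("d1.pkl","wb"))
E
```

```text
[0.55293568 0.15624734 0.17241945] [[-1.33006023e-01  9.91114385e-01 -1.29392680e-03]
 [ 9.91115107e-01  1.33006543e-01  3.23978536e-04]
 [ 4.93200517e-04 -1.23933930e-03 -9.99999110e-01]] [-0.27446818  0.43934973 -0.40745708]
```

View pics/wrist1.png

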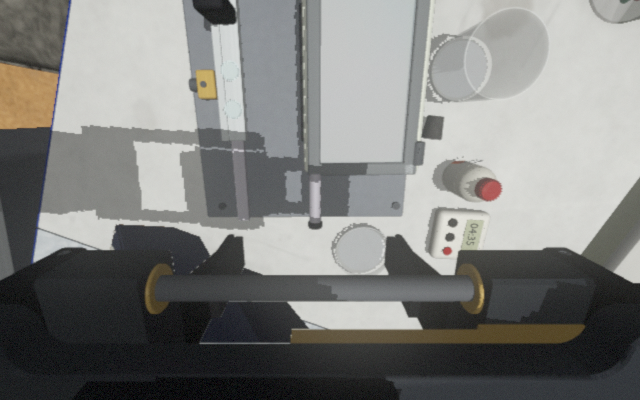

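The wrist view shows the bar between (315,175) and its cap at (315,225). The brass block top is about (206,83) and the base's right corners are near (208,216) and (404,216). I'll refine with these.

```bash
cat >> h.py <<'E'
def back(c,uv,z):
    r=c["R"].T@np.linalg.inv(c["camera_matrix"])@[uv[0],uv[1],1]; C=-c["R"].T@c["t"]
    return C+r*(z-C[2])/r[2]
E
python3 - <<'E'
import pickle; from h import *
c=pickle.load(open("d1.pkl","rb"))["wrist"]; q=[.5322,.266,.1331]
for n,uv,z in (("cap",(315,225),.062),("barmid",(315,196),.062),("barstart",(315,175),.062),("base fr",(208,216),.015),("base br",(404,216),.015),("scrfr",(306,174),.062),("scrbr",(424,166),.055),("brass",(207,83),.038),("griptop r",(215,15),.079)):
    w=back(c,uv,z); d=w[:2]-q[:2]; C,S=np.cos(q[2]),np.sin(q[2])
    print(n,w.round(4),"reader",(C*d[0]+S*d[1]).round(4),(-S*d[0]+C*d[1]).round(4))
E
```

```text
cap [0.5565 0.1312 0.062 ] reader 0.0062 -0.1368
barmid [0.5525 0.1611 0.062 ] reader 0.0062 -0.1067
barstart [0.5497 0.1816 0.062 ] reader 0.0062 -0.0859
base fr [0.4342 0.1074 0.015 ] reader -0.1182 -0.1442
base br [0.6601 0.1379 0.015 ] reader 0.1098 -0.1439
scrfr [0.5411 0.1815 0.062 ] reader -0.0024 -0.085
scrbr [0.6529 0.203  0.055 ] reader 0.1113 -0.0784
brass [0.4374 0.2507 0.038 ] reader -0.096 -0.0026
griptop r [0.4567 0.2981 0.079 ] reader -0.0706 0.0419
```

Request:
{"op": "servo_tool", "data": {
  "targets": [
    {"offset":[-0.001,0,0.008],"dr":[0,0,0]},
    {"offset":[-0.002,0,0.025],"dr":[0,0,0]},
    {"offset":[-0.003,0,0.045],"dr":[0,0,0]},
    {"offset":[-0.003,0,0.065],"dr":[0,0,0]},
    {"offset":[-0.003,0,0.085],"dr":[0,0,0]},
    {"offset":[-0.003,0,0.105],"dr":[0,0,0]},
    {"offset":[-0.003,0,0.12],"dr":[0,0,0]},
    {"offset":[-0.003,0,0.128],"dr":[0,0,0]},
    {"offset":[-0.003,0,0.13],"dr":[0,0,0]},
    {"offset":[-0.003,0,0.13],"dr":[0,0,0]}
  ]
}}

```text
time_s: 2.62
position: [0.5538, 0.1533, 0.0421]
tcp_rot: [[-0.133, 0.991, -0.001], [0.991, 0.133, -0.0], [0.0, -0.001, -1.0]]
force: [0.3, -0.8, 0.7]
opening: 1.001
grasp_force: 0.0
```

Request:
{"op": "servo_tool", "data": {
  "targets": [
    {"offset":[0,0,0],"dr":[0,0,0]},
    {"offset":[0,0,0],"dr":[0,0,0]},
    {"offset":[0,0,0],"dr":[0,0,0]},
    {"offset":[0,0,0],"dr":[0,0,0]},
    {"offset":[0,0,0],"dr":[0,0,0]},
    {"offset":[0,0,0],"dr":[0,0,0]},
    {"offset":[0,0,0],"dr":[0,0,0]},
    {"offset":[0,0,0],"dr":[0,0,0]},
    {"offset":[0,0,0],"dr":[0,0,0]},
    {"offset":[0,0,0],"dr":[0,0,0]},
    {"offset":[0,0,0],"dr":[0,0,0]},
    {"offset":[0,0,0],"dr":[0,0,0]}
  ],
  "gripper": 1
}}

```text
time_s: 3.62
position: [0.5543, 0.1528, 0.0425]
tcp_rot: [[-0.133, 0.991, -0.0], [0.991, 0.133, -0.0], [-0.0, -0.0, -1.0]]
force: [-0.7, -0.0, 0.3]
opening: 0.173
grasp_force: 0.0
```

```bash
python3 - <<'E'
from rig import bot, viewer
import cv2
s=bot.read_state();print(s["position"],s["force"],s["opening"],s["grasp_force"])
cv2.imwrite("pics/wrist2.png",viewer.capture("wrist")["color"][:,:,::-1])
import numpy as np
for a in np.arange(.05,.93,.08): print(round(a,2),"x",round(.097*(np.cos(.05)-np.cos(a)),4),"z",round(.097*(np.sin(a)-np.sin(.05)),4))
E
```

```text
[0.55429445 0.1528242  0.04251842] [-0.71509975 -0.03924299  0.30282499] 0.17279210761088576 0.0
0.05 x 0.0 z 0.0
0.13 x 0.0007 z 0.0077
0.21 x 0.002 z 0.0154
0.29 x 0.0039 z 0.0229
0.37 x 0.0064 z 0.0302
0.45 x 0.0095 z 0.0373
0.53 x 0.0132 z 0.0442
0.61 x 0.0174 z 0.0507
0.69 x 0.0221 z 0.0569
0.77 x 0.0272 z 0.0627
0.85 x 0.0329 z 0.068
```

View pics/wrist2.png

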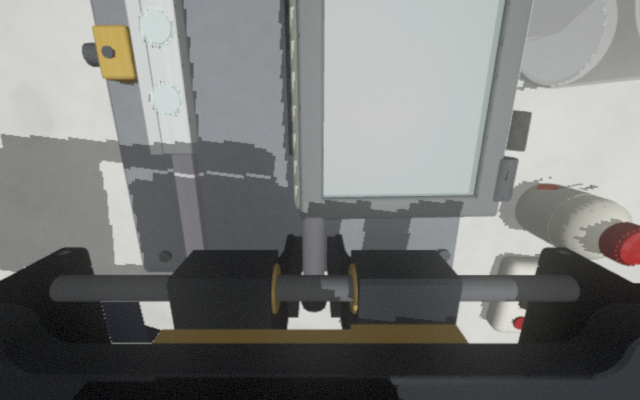

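The view shows the bar centred between the fingers at (314,250), and the fingers are still closing. I'll wait a little longer.

Request:
{"op": "servo_tool", "data": {
  "targets": [
    {"offset":[0,0,0],"dr":[0,0,0]},
    {"offset":[0,0,0],"dr":[0,0,0]},
    {"offset":[0,0,0],"dr":[0,0,0]},
    {"offset":[0,0,0],"dr":[0,0,0]},
    {"offset":[0,0,0],"dr":[0,0,0]}
  ]
}}

```text
time_s: 4.08
position: [0.5539, 0.1528, 0.0425]
tcp_rot: [[-0.133, 0.991, -0.001], [0.991, 0.133, -0.0], [-0.0, -0.001, -1.0]]
force: [-1.3, -0.2, -0.3]
opening: 0.124
grasp_force: 30.0
```

Request:
{"op": "servo_tool", "data": {
  "targets": [
    {"offset":[0,0.0003,-0.004],"dr":[0,0,0]},
    {"offset":[0,0.0007,-0.0077],"dr":[0,0,0]},
    {"offset":[0,0.0013,-0.0116],"dr":[0,0,0]},
    {"offset":[0,0.002,-0.0154],"dr":[0,0,0]},
    {"offset":[0,0.0029,-0.0192],"dr":[0,0,0]},
    {"offset":[0,0.0039,-0.0229],"dr":[0,0,0]},
    {"offset":[0,0.0051,-0.0266],"dr":[0,0,0]},
    {"offset":[0,0.0064,-0.0302],"dr":[0,0,0]},
    {"offset":[0,0.0079,-0.0338],"dr":[0,0,0]},
    {"offset":[0,0.0095,-0.0373],"dr":[0,0,0]},
    {"offset":[0,0.0095,-0.0373],"dr":[0,0,0]}
  ]
}}

```text
time_s: 5.0
position: [0.5623, 0.1539, 0.0805]
tcp_rot: [[-0.133, 0.991, -0.003], [0.991, 0.133, -0.001], [-0.0, -0.003, -1.0]]
force: [-5.9, -1.6, 0.9]
opening: 0.126
grasp_force: 30.0
```

Request:
{"op": "servo_tool", "data": {
  "targets": [
    {"offset":[0,0.0002,-0.004],"dr":[0,0,0]},
    {"offset":[0,0.0021,-0.0077],"dr":[0,0,0]},
    {"offset":[0,0.004,-0.0112],"dr":[0,0,0]},
    {"offset":[0,0.0062,-0.0147],"dr":[0,0,0]},
    {"offset":[0,0.0083,-0.0177],"dr":[0,0,0]},
    {"offset":[0,0.0105,-0.0207],"dr":[0,0,0]},
    {"offset":[0,0.013,-0.0237],"dr":[0,0,0]},
    {"offset":[0,0.0155,-0.0267],"dr":[0,0,0]},
    {"offset":[0,0.0184,-0.0297],"dr":[0,0,0]},
    {"offset":[0,0.0214,-0.0327],"dr":[0,0,0]},
    {"offset":[0,0.0214,-0.0327],"dr":[0,0,0]},
    {"offset":[0,0.0214,-0.0327],"dr":[0,0,0]}
  ]
}}

```text
time_s: 6.0
position: [0.5841, 0.1569, 0.1135]
tcp_rot: [[-0.133, 0.991, -0.002], [0.991, 0.133, -0.0], [-0.0, -0.002, -1.0]]
force: [-6.2, -1.3, 2.6]
opening: 0.131
grasp_force: 30.0
```

```bash
python3 - <<'E'
from rig import bot, viewer
import cv2,pickle
s=bot.read_state();print(s["position"],s["force"],s["opening"],s["grasp_force"])
d={n:viewer.capture(n) for n in("scene","top","wrist")}
pickle.dump(d,open("d3.pkl","wb"))
a=cv2.resize(d["scene"]["color"][175:305,190:350],(640,520),interpolation=cv2.INTER_CUBIC)
cv2.imwrite("pics/s3.png",a[:,:,::-1])
E
```

```text
[0.58410592 0.15688697 0.11352214] [-6.23523323 -1.29255444  2.58657168] 0.13072608026080207 30.000014305114746
```

View pics/s3.png

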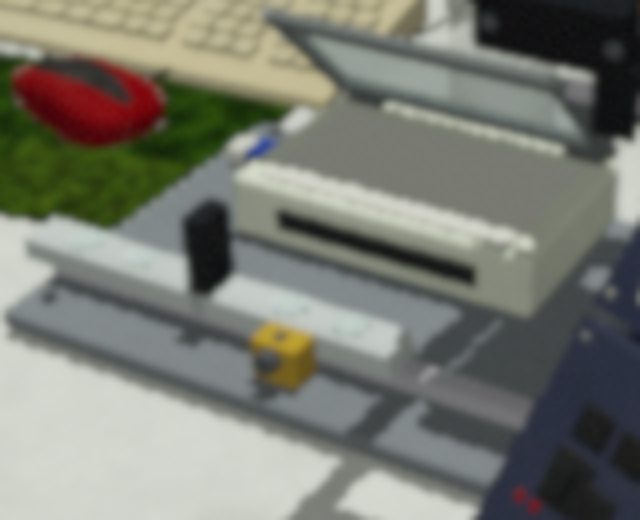

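The screen is up: its free left corner is at crop (268,12), which is full-image (257,178), and its hinge end is about (605,150). I'll estimate the angle.

```bash
python3 - <<'E'
import pickle; from h import *
c=pickle.load(open("d3.pkl","rb"))["scene"]; q=[.5322,.266,.1331]
def P(a,y,off,dy=0): return proj(c,W(q,(.1036-.103*np.cos(a)-off*np.sin(a),y+dy,.055+.103*np.sin(a)+off*np.cos(a)))).round(1)
for a in (0.7,.75,.8,.85,.9): print(a,"L",P(a,.09,.004),P(a,.09,-.004),"R",P(a,-.09,.004),P(a,-.09,-.004))
# from tool path: circle of fit: total displacement chord
p0=np.array([.5539,.1528,.0425]);p1=np.array([.5841,.1569,.1135]);d=p1-p0;h=np.hypot(d[0],d[1]);L=np.hypot(h,d[2])
da=2*np.arcsin(L/2/.097); mid=np.arctan2(h,d[2]); print("chord",L,"da",da,"a0",mid-da/2,"a1",mid+da/2)
print("housing corners", proj(c,W(q,(-.004,.09,.051))),proj(c,W(q,(-.004,-.09,.051))))
E
```

```text
0.7 L [253.3 182.4] [255.  184.2] R [330.5 201.4] [331.6 203.1]
0.75 L [254.1 180.3] [255.8 181.8] R [331.3 199. ] [332.4 200.5]
0.8 L [255.  178.1] [256.7 179.6] R [332.1 196.6] [333.3 198. ]
0.85 L [255.9 176.1] [257.7 177.3] R [333.  194.3] [334.2 195.6]
0.9 L [256.9 174.1] [258.7 175.2] R [333.9 192.1] [335.2 193.2]
chord 0.07726480440666372 da 0.8192648440823698 a0 -0.004164045359847546 a1 0.8151007987225223
housing corners [248.3681034  218.14704662] [323.69138605 240.0236852 ]
```

Request:
{"op": "servo_tool", "data": {
  "targets": [
    {"offset":[0,0.002,-0.0018],"dr":[0,0,0]},
    {"offset":[0,0.004,-0.0036],"dr":[0,0,0]},
    {"offset":[0,0.004,-0.0036],"dr":[0,0,0]},
    {"offset":[0,0.004,-0.0036],"dr":[0,0,0]}
  ]
}}

```text
time_s: 6.48
position: [0.5877, 0.1574, 0.117]
tcp_rot: [[-0.133, 0.991, -0.003], [0.991, 0.133, -0.0], [0.0, -0.003, -1.0]]
force: [-6.7, -1.7, 1.7]
opening: 0.128
grasp_force: 30.0
```

Request:
{"op": "servo_tool", "data": {
  "targets": [
    {"offset":[0,0,0],"dr":[0,0,0]},
    {"offset":[0,0,0],"dr":[0,0,0]},
    {"offset":[0,0,0],"dr":[0,0,0]},
    {"offset":[0,0,0],"dr":[0,0,0]},
    {"offset":[0,0,0],"dr":[0,0,0]},
    {"offset":[0,0,0],"dr":[0,0,0]},
    {"offset":[0,0,0],"dr":[0,0,0]},
    {"offset":[0,0,0],"dr":[0,0,0]}
  ],
  "gripper": -0.1
}}

```text
time_s: 7.15
position: [0.5893, 0.1575, 0.1163]
tcp_rot: [[-0.132, 0.991, 0.001], [0.991, 0.132, 0.0], [0.0, 0.001, -1.0]]
force: [-0.1, 0.6, -0.1]
opening: 0.537
grasp_force: 0.0
```

Request:
{"op": "servo_tool", "data": {
  "targets": [
    {"offset":[0,0,-0.005],"dr":[0,0,0]},
    {"offset":[0,0,-0.015],"dr":[0,0,0]},
    {"offset":[0,0,-0.03],"dr":[0,0,0]},
    {"offset":[0,0,-0.05],"dr":[0,0,0]},
    {"offset":[0,0,-0.07],"dr":[0,0,0]},
    {"offset":[0,0,-0.085],"dr":[0,0,0]},
    {"offset":[0,0,-0.094],"dr":[0,0,0]},
    {"offset":[0.008,-0.006,-0.094],"dr":[0,0,-5]},
    {"offset":[0.022,-0.016,-0.094],"dr":[0,0,-12]},
    {"offset":[0.04,-0.028,-0.092],"dr":[0,0,-19]},
    {"offset":[0.058,-0.041,-0.088],"dr":[0,0,-26]},
    {"offset":[0.076,-0.054,-0.083],"dr":[0,0,-33]},
    {"offset":[0.094,-0.066,-0.078],"dr":[0,0,-40]},
    {"offset":[0.11,-0.078,-0.073],"dr":[0,0,-47]},
    {"offset":[0.125,-0.088,-0.068],"dr":[0,0,-54]},
    {"offset":[0.138,-0.098,-0.063],"dr":[0,0,-61]},
    {"offset":[0.15,-0.106,-0.058],"dr":[0,0,-68]},
    {"offset":[0.158,-0.112,-0.055],"dr":[0,0,-75]},
    {"offset":[0.163,-0.115,-0.054],"dr":[0,0,-82]},
    {"offset":[0.1655,-0.117,-0.054],"dr":[0,0,-88]}
  ]
}}

```text
time_s: 8.82
position: [0.4499, 0.3066, 0.17]
tcp_rot: [[-0.994, -0.105, -0.001], [-0.105, 0.994, -0.0], [0.001, -0.0, -1.0]]
force: [0.2, -0.4, 0.6]
opening: 0.554
grasp_force: 0.0
```

Request:
{"op": "servo_tool", "data": {
  "targets": [
    {"offset":[0,0,0],"dr":[0,0,-2]},
    {"offset":[0,0,0],"dr":[0,0,-2]},
    {"offset":[0,0,0],"dr":[0,0,-2]}
  ]
}}

```text
time_s: 9.07
position: [0.451, 0.306, 0.1704]
tcp_rot: [[-0.991, -0.131, 0.0], [-0.131, 0.991, 0.0], [-0.0, 0.0, -1.0]]
force: [-0.3, 0.1, -0.0]
opening: 0.55
grasp_force: 0.0
```

```bash
python3 - <<'E'
from rig import bot, viewer
import cv2,pickle,numpy as np
s=bot.read_state();print(s["position"],s["tcp_rot"],s["force"],s["opening"])
d={n:viewer.capture(n) for n in("scene","top","wrist")}
pickle.dump(d,open("d4.pkl","wb"))
a=cv2.resize(d["scene"]["color"][165:305,200:360],(640,560),interpolation=cv2.INTER_CUBIC)
cv2.imwrite("pics/s4.png",a[:,:,::-1])
cv2.imwrite("pics/w4.png",d["wrist"]["color"][:,:,::-1])
E
```

```text
[0.45100506 0.30604051 0.17038314] [[-9.91320214e-01 -1.31469306e-01  2.36078789e-04]
 [-1.31469291e-01  9.91320241e-01  7.54108052e-05]
 [-2.43943888e-04  4.37191444e-05 -9.99999969e-01]] [-0.31403646  0.05532202 -0.01633823] 0.5495286617108239
```

View pics/s4.png

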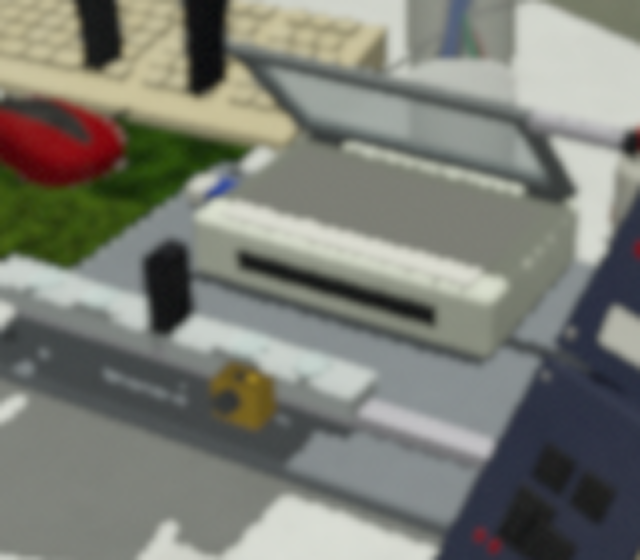

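View pics/w4.png

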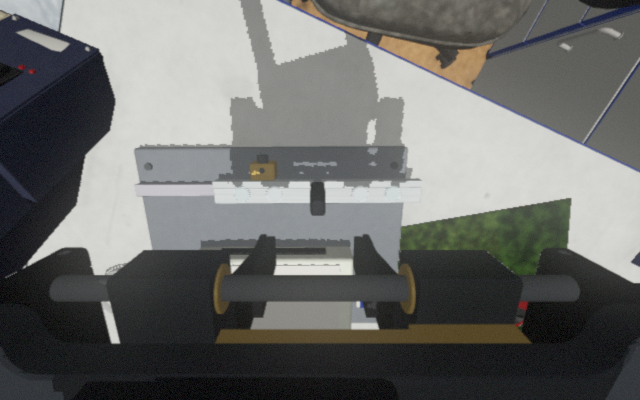

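The screen stands by itself: its left corner at full-image (257.5,176.2) corresponds to about 0.86 rad. In the wrist view the grip is near (317,197) and the brass block near (263,170).

```bash
python3 - <<'E'
import pickle; from h import *
c=pickle.load(open("d4.pkl","rb"))["wrist"]; q=[.5322,.266,.1331]
for n,uv,z in (("griptop",(317.5,185),.079),("griptop2",(317.5,210),.079),("brass",(263,171),.038),("brassL",(250.5,171),.038),("brassR",(276,171),.038),("cR",(214,192),.036),("cL",(421,190),.036)):
    w=back(c,uv,z); d=w[:2]-q[:2]; C,S=np.cos(q[2]),np.sin(q[2])
    print(n,w.round(4),"reader",(C*d[0]+S*d[1]).round(4),(-S*d[0]+C*d[1]).round(4))
E
```

```text
griptop [0.4306 0.3068 0.079 ] reader -0.0953 0.054
griptop2 [0.4539 0.31   0.079 ] reader -0.0717 0.054
brass [0.4332 0.2515 0.038 ] reader -0.1001 -0.0013
brassL [0.4349 0.2388 0.038 ] reader -0.1001 -0.014
brassR [0.4314 0.2646 0.038 ] reader -0.1 0.012
cR [0.4627 0.2019 0.036 ] reader -0.0774 -0.0543
cL [0.4319 0.4173 0.036 ] reader -0.0793 0.1632
```

Request:
{"op": "servo_tool", "data": {
  "targets": [
    {"offset":[0,0.001,0.008],"dr":[0,0,0]},
    {"offset":[0,0.002,0.025],"dr":[0,0,0]},
    {"offset":[0,0.0035,0.045],"dr":[0,0,0]},
    {"offset":[0,0.0035,0.065],"dr":[0,0,0]},
    {"offset":[0,0.0035,0.085],"dr":[0,0,0]},
    {"offset":[0,0.0035,0.103],"dr":[0,0,0]},
    {"offset":[0,0.0035,0.117],"dr":[0,0,0]},
    {"offset":[0,0.0035,0.125],"dr":[0,0,0]},
    {"offset":[0,0.0035,0.127],"dr":[0,0,0]},
    {"offset":[0,0.0035,0.127],"dr":[0,0,0]}
  ]
}}

```text
time_s: 10.05
position: [0.4503, 0.3093, 0.0425]
tcp_rot: [[-0.991, -0.132, -0.001], [-0.132, 0.991, -0.0], [0.001, -0.0, -1.0]]
force: [-0.1, 0.7, 0.5]
opening: 0.551
grasp_force: 0.0
```

Request:
{"op": "servo_tool", "data": {
  "targets": [
    {"offset":[0,0,0],"dr":[0,0,0]},
    {"offset":[0,0,0],"dr":[0,0,0]},
    {"offset":[0,0,0],"dr":[0,0,0]},
    {"offset":[0,0,0],"dr":[0,0,0]},
    {"offset":[0,0,0],"dr":[0,0,0]},
    {"offset":[0,0,0],"dr":[0,0,0]},
    {"offset":[0,0,0],"dr":[0,0,0]},
    {"offset":[0,0,0],"dr":[0,0,0]},
    {"offset":[0,0,0],"dr":[0,0,0]},
    {"offset":[0,0,0],"dr":[0,0,0]}
  ],
  "gripper": 1
}}

```text
time_s: 10.88
position: [0.4507, 0.3095, 0.0435]
tcp_rot: [[-0.991, -0.133, 0.0], [-0.133, 0.991, 0.0], [-0.0, -0.0, -1.0]]
force: [-0.2, -0.9, 3.6]
opening: 0.157
grasp_force: 30.0
```

Request:
{"op": "servo_tool", "data": {
  "targets": [
    {"offset":[0,-0.002,0],"dr":[0,0,0]},
    {"offset":[0,-0.006,0],"dr":[0,0,0]},
    {"offset":[0,-0.011,0],"dr":[0,0,0]},
    {"offset":[0,-0.016,0],"dr":[0,0,0]},
    {"offset":[0,-0.021,0],"dr":[0,0,0]},
    {"offset":[0,-0.026,0],"dr":[0,0,0]},
    {"offset":[0,-0.031,0],"dr":[0,0,0]},
    {"offset":[0,-0.036,0],"dr":[0,0,0]},
    {"offset":[0,-0.041,0],"dr":[0,0,0]},
    {"offset":[0,-0.045,0],"dr":[0,0,0]},
    {"offset":[0,-0.047,0],"dr":[0,0,0]},
    {"offset":[0,-0.048,0],"dr":[0,0,0]},
    {"offset":[0,-0.049,0],"dr":[0,0,0]}
  ]
}}

```text
time_s: 11.97
position: [0.4573, 0.2614, 0.0435]
tcp_rot: [[-0.991, -0.132, 0.001], [-0.132, 0.991, 0.001], [-0.001, 0.001, -1.0]]
force: [-0.4, 4.9, 4.9]
opening: 0.162
grasp_force: 30.0
```

Request:
{"op": "servo_tool", "data": {
  "targets": [
    {"offset":[0,-0.0005,0],"dr":[0,0,0]},
    {"offset":[0,-0.001,0],"dr":[0,0,0]},
    {"offset":[0,-0.0015,0],"dr":[0,0,0]}
  ]
}}

```text
time_s: 12.22
position: [0.4575, 0.26, 0.0434]
tcp_rot: [[-0.991, -0.132, 0.001], [-0.132, 0.991, 0.001], [-0.001, 0.001, -1.0]]
force: [-1.4, 4.6, 5.4]
opening: 0.16
grasp_force: 30.0
```

Request:
{"op": "servo_tool", "data": {
  "targets": [
    {"offset":[0,-0.0005,0],"dr":[0,0,0]},
    {"offset":[0,-0.001,0],"dr":[0,0,0]},
    {"offset":[0,-0.001,0],"dr":[0,0,0]}
  ]
}}

```text
time_s: 12.47
position: [0.4577, 0.2589, 0.0435]
tcp_rot: [[-0.991, -0.132, 0.001], [-0.132, 0.991, 0.001], [-0.001, 0.001, -1.0]]
force: [-0.6, 3.4, 5.4]
opening: 0.154
grasp_force: 30.0
```

Request:
{"op": "servo_tool", "data": {
  "targets": [
    {"offset":[0,-0.0005,0],"dr":[0,0,0]},
    {"offset":[0,-0.001,0],"dr":[0,0,0]},
    {"offset":[0,-0.001,0],"dr":[0,0,0]}
  ]
}}

```text
time_s: 12.72
position: [0.4578, 0.2578, 0.0435]
tcp_rot: [[-0.991, -0.132, 0.001], [-0.132, 0.991, 0.001], [-0.001, 0.001, -1.0]]
force: [-1.5, 3.2, 5.7]
opening: 0.159
grasp_force: 30.0
```

Request:
{"op": "servo_tool", "data": {
  "targets": [
    {"offset":[0,-0.0005,0],"dr":[0,0,0]},
    {"offset":[0,-0.001,0],"dr":[0,0,0]},
    {"offset":[0,-0.001,0],"dr":[0,0,0]}
  ]
}}

```text
time_s: 12.97
position: [0.458, 0.2567, 0.0435]
tcp_rot: [[-0.991, -0.133, 0.001], [-0.133, 0.991, 0.0], [-0.001, 0.0, -1.0]]
force: [-1.2, 2.0, 5.4]
opening: 0.157
grasp_force: 30.0
```

Request:
{"op": "servo_tool", "data": {
  "targets": [
    {"offset":[0,-0.0005,0],"dr":[0,0,0]},
    {"offset":[0,-0.001,0],"dr":[0,0,0]},
    {"offset":[0,-0.001,0],"dr":[0,0,0]}
  ]
}}

```text
time_s: 13.22
position: [0.4581, 0.2555, 0.0435]
tcp_rot: [[-0.991, -0.133, 0.001], [-0.133, 0.991, 0.0], [-0.001, -0.0, -1.0]]
force: [-0.0, 0.4, 5.0]
opening: 0.16
grasp_force: 30.0
```

Request:
{"op": "servo_tool", "data": {
  "targets": [
    {"offset":[0,-0.0005,0],"dr":[0,0,0]},
    {"offset":[0,-0.001,0],"dr":[0,0,0]},
    {"offset":[0,-0.001,0],"dr":[0,0,0]}
  ]
}}

```text
time_s: 13.47
position: [0.4583, 0.2541, 0.0435]
tcp_rot: [[-0.991, -0.133, 0.001], [-0.133, 0.991, -0.001], [-0.001, -0.001, -1.0]]
force: [-0.4, -0.8, 6.1]
opening: 0.157
grasp_force: 30.0
```

Request:
{"op": "servo_tool", "data": {
  "targets": [
    {"offset":[0,-0.0005,0],"dr":[0,0,0]},
    {"offset":[0,-0.001,0],"dr":[0,0,0]},
    {"offset":[0,-0.001,0],"dr":[0,0,0]}
  ]
}}

```text
time_s: 13.72
position: [0.4585, 0.2527, 0.0435]
tcp_rot: [[-0.991, -0.133, 0.001], [-0.133, 0.991, -0.001], [-0.001, -0.001, -1.0]]
force: [0.4, -0.9, 5.9]
opening: 0.155
grasp_force: 30.0
```

Request:
{"op": "servo_tool", "data": {
  "targets": [
    {"offset":[0,-0.0005,0],"dr":[0,0,0]},
    {"offset":[0,-0.001,0],"dr":[0,0,0]},
    {"offset":[0,-0.001,0],"dr":[0,0,0]}
  ]
}}

```text
time_s: 13.97
position: [0.4585, 0.2524, 0.0435]
tcp_rot: [[-0.991, -0.132, 0.001], [-0.132, 0.991, 0.0], [-0.001, 0.0, -1.0]]
force: [-0.5, 1.5, 5.2]
opening: 0.157
grasp_force: 30.0
```

Request:
{"op": "servo_tool", "data": {
  "targets": [
    {"offset":[0,-0.0004,0],"dr":[0,0,0]},
    {"offset":[0,-0.0008,0],"dr":[0,0,0]},
    {"offset":[0,-0.0008,0],"dr":[0,0,0]}
  ]
}}

```text
time_s: 14.22
position: [0.4586, 0.2522, 0.0435]
tcp_rot: [[-0.991, -0.132, 0.001], [-0.132, 0.991, 0.001], [-0.001, 0.001, -1.0]]
force: [-0.4, 4.6, 5.3]
opening: 0.161
grasp_force: 30.0
```

The carriage is stalled in the notch: the force rises while it stays still. I'll ease the push off.

Request:
{"op": "servo_tool", "data": {
  "targets": [
    {"offset":[0,0.0006,0],"dr":[0,0,0]},
    {"offset":[0,0.0012,0],"dr":[0,0,0]},
    {"offset":[0,0.0012,0],"dr":[0,0,0]},
    {"offset":[0,0.0012,0],"dr":[0,0,0]}
  ]
}}

```text
time_s: 14.55
position: [0.4585, 0.2525, 0.0434]
tcp_rot: [[-0.991, -0.133, 0.001], [-0.133, 0.991, -0.0], [-0.001, -0.001, -1.0]]
force: [0.0, -0.1, 6.0]
opening: 0.159
grasp_force: 30.0
```

```bash
python3 - <<'E'
from rig import bot, viewer
import cv2
s=bot.read_state();print(s["position"],s["force"],s["opening"],s["grasp_force"])
d={n:viewer.capture(n) for n in("scene","top")}
a=cv2.resize(d["scene"]["color"][165:305,200:360],(640,560),interpolation=cv2.INTER_CUBIC)[:300]
b=cv2.resize(d["top"]["color"][100:335,190:420],None,fx=1.25,fy=1.25)
h=cv2.copyMakeBorder(b,0,0,0,640-b.shape[1],cv2.BORDER_CONSTANT)
cv2.imwrite("pics/f5.png",cv2.vconcat([a,h])[:,:,::-1])
E
```

```text
[0.45852053 0.25254888 0.04343988] [ 0.03514837 -0.14133797  6.03780942] 0.15864030397906134 30.001056119799614
```

View pics/f5.png

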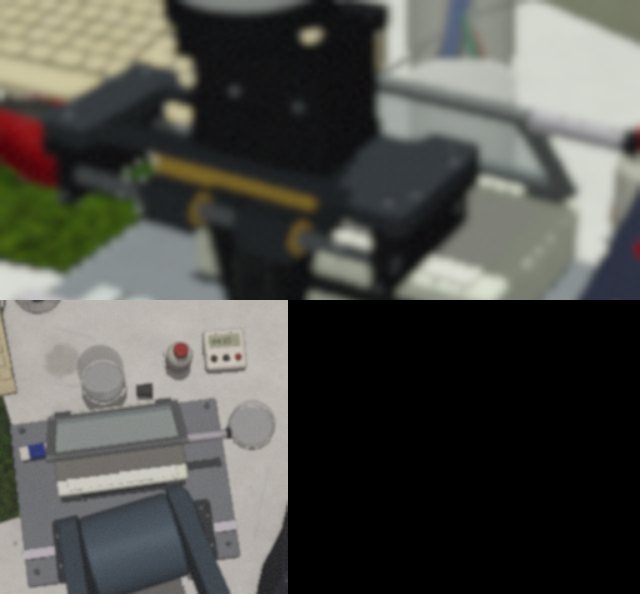

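The screen's edge and bar are exactly where they were (bar cap at (632,140)), the bystanders have not moved, and the carriage is held in the notch with almost no push along the rail.

```bash
python3 -c "
from rig import ticket; print(ticket.hand_in())"
```

```text
the job is handed in; nothing more can be done
None
```

The job is handed in: the screen stands by itself at about 0.86 rad (49°), estimated from the camera images, and the carriage is still gripped in the notch; the things round the reader were not disturbed.

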